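Park the fret wire box between freshly glued rails

ROBOT

A 7-joint arm with a two-finger parallel gripper is mounted at the origin on the work surface. World frame = base frame: x ahead of the robot, y to its left, z up, the work surface at z = 0. Lengths are in mm, angles in rad, forces in N, time in s.
With the tool pointing down it reaches from about 350 to 900 mm from the base axis. Payload 19.9 kg.
Tool frame: the origin (TCP) lies between the finger pads; the fingertips stand 14 mm ahead of it and the grasp point (between the pads) lies 5 mm behind it; z points along the fingers, y is the line along which they close (so a half turn about z gives the same grasp; the last joint's range is limited). The gripper opens to 85 mm and grips with 20 to 120 N. Pads are 22 mm wide; open, the fingers measure 114 mm over their backs; the gripper's body (76 mm by 85 mm) begins 54 mm behind the grasp point. The pads swing forward as they close: fully open they stand 13 mm farther back than shut.
Start: joints at [1.137, 0.417, -0.01, 1.614, 0.005, 1.111, -0.053], TCP at [238.652, -577.623, 245.26] pointing down, gripper open.
Joint ranges: [-2.81, 2.81], [-0.39, 2.02], [-1.27, 1.25], [0.06, 2.57], [-1.19, 4.33], [0.19, 2], [-2.82, 2.82]. Speed limits (rad/s): [1.89, 1.89, 2.39, 2.39, 3.01, 3.01, 3.01].

INTERFACE

Orientations are given as [roll, pitch, yaw] about the fixed x, y, z axes, in that order (R = Rz(yaw) Ry(pitch) Rx(roll)).
In Python, from workcell import env gives the robot as it stands. Calls block until the motion is done:
- env.move_ptp(position, orientation): joint-space move of the TCP to a pose.
- env.servo_line(position, orientation=None, max_speed=150): straight line of the TCP; orientation=None keeps the orientation; max_speed is the mean speed in mm/s.
- env.move_j(angles): joint-space move.
- env.gripper_open() and env.grasp(): open the fingers fully, or close them until they stop; the grip force is fixed at half the most.
- env.wait(seconds).
- env.solve_ik(position, orientation): joint angles nearest the present ones, or None.
- env.state(): the state.
- env.read_camera(name): name is "side" or "top" or "wrist"; returns a dict with "img" (480x640x3 uint8, red, green, blue), "intrinsics" (3x3 intrinsics, pixels), "world_to_cam" (4x4, takes a point from world to camera coordinates); the wrist camera has in their place "hand_eye" (4x4, takes a point from camera to tool coordinates, whose origin is the TCP and whose axes are the flange's). Camera axes: x right, y down, z forward; pixel columns grow to the right and rows downward; lengths in mm; the calibration is good to about 2 mm. The wrist camera is an equidistant fisheye: a pixel r from the principal point sees the ray r / f radians off the axis. A picture is of the moment at which its call begins: read the wrist's pose just before it. There is no depth.
A pose or a line that the arm cannot do raises env.IKError and nothing moves.
- env.finish_job(): hands the job in; it is judged then, once.
The state is a dict: "t": time; "joint_positions": joint angles; "joint_velocities": joint speeds; "joint_torque": joint torques, N m; "tcp_pos": TCP position; "tool_rot": TCP orientation; "contact_force": force on the tool from outside, world axes, zero at the start; "wrist_torque": the same for the moment, N m; "grip_width": finger opening in mm; "gripper_force": force on a finger pad.
Only numpy, scipy, OpenCV 4.12 (cv2) and the standard library are available. Lean on these libraries where they do the work, as an engineer would, in place of code of your own. Each camera call takes 0.05 s, during which the arm holds its last target. There are 200 camera calls.

TASK

Push the red fret wire box along the lane between the two maple guide rails until it is fully home against the brass stop at the far end, then move clear of it. The rails have only just been glued down, so neither the box nor the robot may touch either of them: where the box sits askew or off-centre, first nudge it straight and central in front of the lane. Only push the box, never lift or tip it, and leave the tools and other things on the bench where they are.

Things in the scene. Friction and masses are not known exactly. Their poses are not given: they have to be found in the camera images.
- lane: Fixed dark wooden base board, 190 mm (its x) by 420 mm (its y), 12 mm thick, flat on the bench, turned up to 17 degrees. Origin: centre of its underside; z up. The lane runs along its y, centred on x = 0; the box is pushed towards its -y. From y = +10 to +210 mm the board is an open apron without rails, where the box starts. Rails from y = +10 mm (mouth) to -185 mm.
- rail_near: Guide rail nearer the robot, on the lane's -x side: fixed maple strip 8 mm wide, 195 mm long (y), 14 mm high above the board, top 26 mm above the bench. Origin: centre of its underside, on the board's upper face, 64 mm from the lane's centre line; the clear width between the rails is 120 mm. Must not be touched.
- rail_far: Guide rail farther from the robot, on the lane's +x side; same size, axes and origin as the near one. Must not be touched.
- home (a point): Point on the board's upper face (12 mm above the bench) at x = 0, y = -135 mm of the board: the box's origin lies here when it is central and fully home. The fixed brass stop, 100 mm wide and 20 mm high above the board, has its face 50 mm further on, at y = -185 mm.
- wire_box: Loose closed red box, four brass strips on its white lid, 100 x 100 mm, 45 mm high, 0.35 to 0.7 kg, too wide to grip. Origin: centre of its underside (12 mm above the bench); axes along its sides. Starts on the apron, centre at y = +85 to +115 mm of the board, up to 35 mm off the lane's centre line, turned up to 0.2 rad. Has 10 mm to each rail when central.
- crowning_file: Loose fret crowning file, steel blade and round wooden handle, 250 mm long along its x, 22 mm high, lying to one side. Origin on its underside. Leave alone.
- slot_cleaner: Loose brass fret slot cleaner, 145 mm long along its x, 16 mm high, lying to one side. Origin on its underside. Leave alone.
- fret_rocker: Loose blue anodised fret rocker plate, 55 x 100 x 7 mm, lying off the corner of the board. Origin: centre of its underside. Leave alone.
- sanding_stick: Loose maple sanding stick, 30 x 240 mm (long along its y), 18 mm high, lying beyond the lane. Origin: centre of its underside. Leave alone.
- glue_bottle: Loose yellow glue bottle, 52 mm diameter, 110 mm tall, upright beyond the lane. Origin: centre of its underside. Leave alone.
- brass_weight: Loose brass weight, 50 mm diameter, 40 mm tall, beyond the lane. Origin: centre of its underside. Leave alone.

How it is judged (in metres and radians):
On the way:
1. the box has been pushed half-way into the mouth of the lane, between the rails (x of wire_box in the frame of lane between -0.0105 and 0.0105 m and angle between the y axis of wire_box and the y axis of lane, either way round below 0.12 rad and y of wire_box in the frame of lane below 0.01 m).
At the end, for the whole second after the job is handed in: The box rests flat on the board inside the lane, between the rails (within 10.5 mm of the centre line and 0.12 rad of its direction), its front within 5 mm of the brass stop, at rest (x of wire_box in the frame of lane between -0.0105 and 0.0105 m and angle between the y axis of wire_box and the y axis of lane, either way round below 0.12 rad and y of wire_box in the frame of lane below -0.13 m and z of wire_box in the frame of lane below 0.016 m and angle between wire_box's own z axis and vertical below 0.05 rad and linear speed of wire_box below 0.01 m/s); the robot touches nothing.
It fails at once if a rail was touched (more than 0.3 N) by the box or the robot (contact force between any of rail_near, rail_far and anything else above 0.3 N).
It fails at once if the box was lifted more than 8 mm, tipped, or pushed off the board (z of wire_box in the frame of lane above 0.02 m or z of wire_box in the frame of lane below 0.005 m or angle between wire_box's own z axis and vertical above 0.12 rad).
It fails at once if a tool or other thing on the bench was moved more than 20 mm (distance of any of crowning_file, slot_cleaner, fret_rocker, sanding_stick, glue_bottle, brass_weight from where it was at the start of the episode above 0.02 m).
It also fails if it takes over 67 s, if anything falls off the work surface, if the arm or the gripper's body presses on something with over 40 N, if the wrist force passes 120 N, or if a joint passes its speed limit or range.

## Working session

There is one attempt and no reset: what is moved stays moved. The work goes in short steps, each a Python script; the robot and the scene stay as the last script left them, time stands still between calls to the robot, and variables do not carry over. Pictures are saved under pics/ and viewed, at most 10 in all, crops included, and the job is handed in when it is done.

```bash
mkdir -p pics; ls; python3 - <<'E'
from workcell import env
import cv2,numpy as np
s=env.state();print(s['t'],s['tool_rot'],s['tcp_pos'],s['grip_width'])
for n in ['top','side']:
    c=env.read_camera(n);cv2.imwrite(f'pics/{n}0.png',c['img'][:,:,::-1])
    print(n,c['intrinsics'].tolist(),np.round(c['world_to_cam'],3).tolist())
E
```

```text
pics
0.0 [-3.14031770e+00  6.46689528e-05  3.91836569e-01] [ 238.53119497 -577.31582815  244.64296345] 85.33834734463076
top [[499.32838336698984, 0.0, 323.4380406150906], [0.0, 499.32838336698984, 238.90020252862084], [0.0, 0.0, 1.0]] [[0.021, -1.0, -0.015, 7.282], [-0.991, -0.019, -0.132, 592.525], [0.132, 0.018, -0.991, 1050.62], [0.0, 0.0, 0.0, 1.0]]
side [[579.3980850823311, 0.0, 314.3714766108623], [0.0, 579.3980850823311, 244.27232215717828], [0.0, 0.0, 1.0]] [[-0.957, -0.29, 0.016, 571.252], [-0.182, 0.556, -0.811, 135.706], [0.226, -0.779, -0.585, 1396.784], [0.0, 0.0, 0.0, 1.0]]
```

View pics/top0.png

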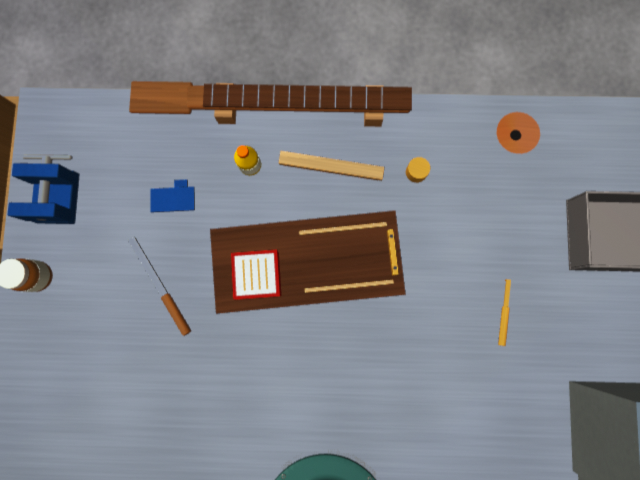

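View pics/side0.png

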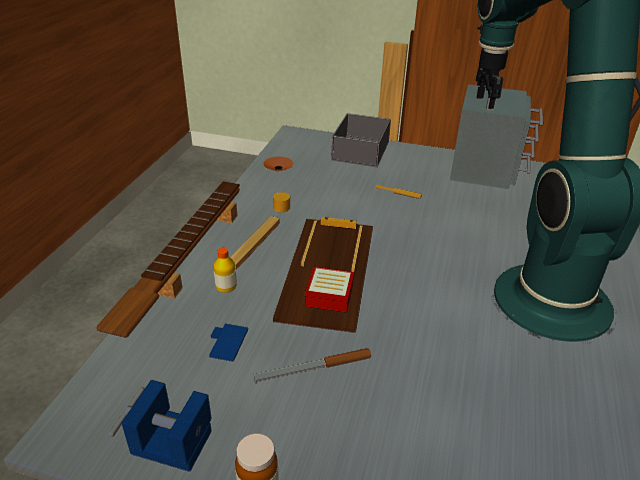

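Top view: box at about (257,274), slightly askew on the apron. The lane runs image-right (world -y), with rails at about (345,228) and (349,286) and the stop at (393,252). I'll measure these now.

```bash
cat > h.py <<'E'
from workcell import env
import cv2,numpy as np
def ray(c,uv,z):
    K=c['intrinsics'];T=c['world_to_cam'];R=T[:3,:3];o=-R.T@T[:3,3]
    uv=np.atleast_2d(np.array(uv,float));d=(np.c_[uv,np.ones(len(uv))]@np.linalg.inv(K).T)@R
    return (o+d*((z-o[2])/d[:,2])[:,None])
def big(m,k=1):
    cs,_=cv2.findContours(m.astype(np.uint8),cv2.RETR_EXTERNAL,cv2.CHAIN_APPROX_NONE)
    return sorted(cs,key=cv2.contourArea)[::-1][:k]
def rect(c,cnt,z):
    p=ray(c,cnt[:,0,:],z)[:,:2].astype(np.float32)
    (cx,cy),(w,h),a=cv2.minAreaRect(p);a=np.radians(a)
    if w>h: L,W,th=w,h,a
    else: L,W,th=h,w,a+np.pi/2
    return np.array([cx,cy]),L,W,th    # th = long-side direction
def wrap(a,m): return (a+m/2)%m-m/2
def box(c):
    hsv=cv2.cvtColor(c['img'],cv2.COLOR_RGB2HSV);roi=np.zeros((480,640),bool);roi[205:320,200:415]=1
    white=(hsv[...,1]<60)&(hsv[...,2]>170)&roi
    white=cv2.morphologyEx(white.astype(np.uint8),cv2.MORPH_CLOSE,np.ones((7,7)))
    q,L,W,th=rect(c,big(white)[0],57)
    return q,wrap(th,np.pi/2),L,W
E
python3 - <<'E'
from h import *
c=env.read_camera('top');hsv=cv2.cvtColor(c['img'],cv2.COLOR_RGB2HSV);H,S,V=[hsv[...,i].astype(int) for i in range(3)]
roi=np.zeros((480,640),bool);roi[195:330,200:415]=1
for p in [(300,270),(345,228),(393,252),(257,250),(257,274),(300,325)]: print(p,hsv[p[1],p[0]])
board=roi&~((H>95)&(H<130)&(S<120))
q,L,W,th=rect(c,big(cv2.morphologyEx(board.astype(np.uint8),cv2.MORPH_OPEN,np.ones((5,5))))[0],12)
print('board',q,L,W,wrap(th-np.pi/2,np.pi))
mp=roi&(V>150)&(S>70)&(H>10)&(H<30)
for k in big(mp,4):
    z=32 if cv2.contourArea(k)>0 and k[:,0,0].mean()>380 else 26
    q,L,W,th=rect(c,k,z);print('maple',z,q,L,W,wrap(th-np.pi/2,np.pi))
print('box',box(c))
red=roi&((H<6)|(H>174))&(S>180)&(V>120)
white=(S<60)&(V>170)&roi
m=cv2.morphologyEx((red|white).astype(np.uint8),cv2.MORPH_CLOSE,np.ones((7,7)))
print('redrect',rect(c,big(m)[0],57))
E
```

```text
(300, 270) [ 11 172  71]
(345, 228) [ 19 129 206]
(393, 252) [ 21 190 215]
(257, 250) [  6 199 104]
(257, 274) [ 45   9 228]
(300, 325) [106  34 163]
board [545.47296143  57.15678406] 420.9837646484375 191.9395294189453 0.12052740550063756
maple 26 [492.45532227 -37.98168945] 193.06399536132812 8.861700057983398 0.1201810614008727
maple 26 [619.43347168 -22.03277588] 193.94725036621094 8.94248104095459 0.12122220758428237
maple 32 [ 568.63305664 -131.54977417] 99.76612854003906 13.344828605651855 -1.449571489339038
maple 26 [512.25860596 177.16000366] 63.825782775878906 4.139979362487793 -1.4747951701952893
box (array([511.58029175, 163.87744141]), np.float64(0.09455993704144039), 84.55036163330078, 83.5396728515625)
redrect (array([511.67376709, 163.87817383]), 100.93917846679688, 99.1777572631836, np.float64(0.09460061682709135))
```

```bash
cat >> h.py <<'E'
Y=0.1207;O=np.array([545.4,56.9]);EX=np.array([np.cos(Y),np.sin(Y)]);EY=np.array([-np.sin(Y),np.cos(Y)])
def W(x,y,z): return [*(O+x*EX+y*EY),z]
def lane(p): d=np.array(p)[:2]-O; return np.round([d@EX,d@EY],1)
def look():
    c=env.read_camera('top');q,th,L,Wd=box(c);print('box lane',lane(q),'yaw',round(th-Y,3),'size',L,Wd,'t',env.state()['t']);return c
E
python3 - <<'E'
from h import *
o=[np.pi,0,Y]
for yy in (Y+np.pi/2,Y-np.pi/2): print([env.solve_ik(W(0,y,45),[np.pi,0,yy]) is not None for y in (190,-75)])
env.move_ptp(W(-118,110,150),o)
env.servo_line(W(-118,110,45),o,150)
f0=env.state()['contact_force']
for x in (-95,-88,-82,-78,-74,-70,-67):
    env.servo_line(W(x,110,45),o,40); s=env.state();print(x,lane(s['tcp_pos']),np.round(s['tcp_pos'][2],1),np.round(s['contact_force']-f0,1),round(s['t'],1))
c=look();cv2.imwrite('pics/top1.png',c['img'][150:350,150:450,::-1].repeat(2,0).repeat(2,1))
E
```

```text
[True, True]
[True, True]
-95 [-95.2 110. ] 44.9 [ 0.6 -1.2 -0.1] 4.4
-88 [-87.8 110. ] 45.0 [ 0.7 -1.3  0.5] 4.7
-82 [-81.8 110. ] 45.0 [ 1.3 -0.8  0.1] 5.0
-78 [-77.8 110.1] 45.0 [ 0.9 -2.3  0.5] 5.3
-74 [-73.8 110. ] 45.0 [ 1.1 -1.7  0.2] 5.5
-70 [-69.8 110. ] 45.0 [ 1.1 -1.8 -0.8] 5.8
-67 [-66.8 110. ] 45.0 [ 1.1 -0.9 -0.1] 6.0
box lane [-4.3 -1.6] yaw -0.102 size 464.20526123046875 244.12841796875 t 6.075
```

View pics/top1.png

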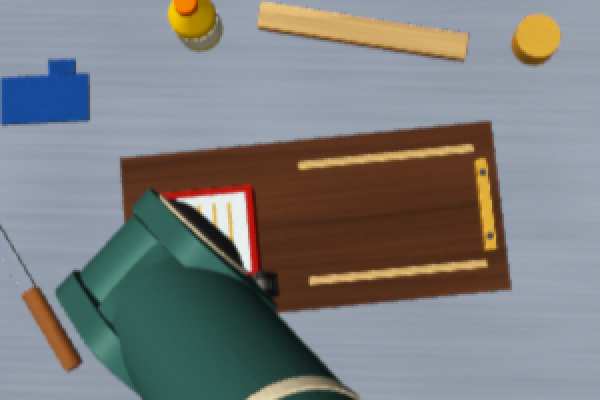

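The arm hides part of the box in the top view; the side camera should see the lid, so I'll measure there and check it against the start picture.

```bash
cat >> h.py <<'E'
def sbox(c,img=None,pr=True):
    img=c['img'] if img is None else img
    hsv=cv2.cvtColor(img,cv2.COLOR_RGB2HSV);roi=np.zeros((480,640),bool);roi[215:330,270:375]=1
    w=(hsv[...,1]<75)&(hsv[...,2]>150)&roi
    # keep off the grey bench: lid is the blob bordered by red
    w=cv2.morphologyEx(w.astype(np.uint8),cv2.MORPH_CLOSE,np.ones((7,7)))
    best=None
    for k in big(w,5):
        if cv2.contourArea(k)<150: continue
        q,L,Wd,th=rect(c,k,57)
        if best is None or abs(L-84)+abs(Wd-84)<best[0]: best=(abs(L-84)+abs(Wd-84),q,wrap(th,np.pi/2),L,Wd)
    _,q,th,L,Wd=best
    if pr: print('side box',lane(q),'yaw',round(th-Y,3),'size',round(L,1),round(Wd,1))
    return lane(q),th-Y
E
python3 - <<'E'
from h import *
c=env.read_camera('side');cv2.imwrite('pics/side1.png',c['img'][180:340,240:440,::-1].repeat(3,0).repeat(3,1))
sbox(c,cv2.imread('pics/side0.png')[:,:,::-1].copy());sbox(c)
t=env.read_camera('top');t['img']=cv2.imread('pics/top0.png')[:,:,::-1].copy();q=box(t);print(lane(q[0]),q[1]-Y)
E
```

```text
side box [-21.1 107.6] yaw -0.03 size 84.1 83.0
side box [ -6.2 107.7] yaw 0.001 size 83.2 83.2
[-20.7 110.3] -0.026140062958559612
```

View pics/side1.png

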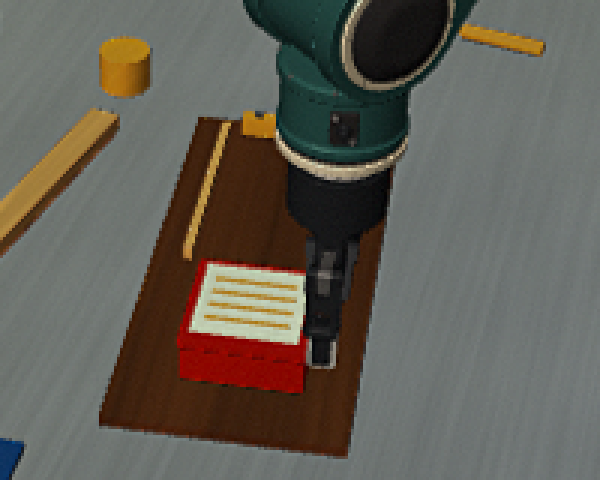

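The side view shows the box now straight (yaw 0.001), 6 mm short of centre, and the measured contact offset is 10.7 mm. I'll finish centring it and go behind it.

```bash
python3 - <<'E'
from h import *
o=[np.pi,0,Y]
env.servo_line(W(-60.7,110,45),o,30);print(lane(env.state()['tcp_pos']))
sbox(env.read_camera('side'))
env.servo_line(W(-85,110,45),o,100);env.servo_line(W(-100,115,130),o,200)
b=min((Y+np.pi/2,Y-np.pi/2),key=lambda a:np.abs(np.array(env.solve_ik(W(0,205,130),[np.pi,0,a]))[[4,6]]).max())
print(b,env.solve_ik(W(0,205,130),[np.pi,0,b]))
o=[np.pi,0,b]
env.move_ptp(W(0,205,130),o);env.servo_line(W(0,205,45),o,120)
sbox(env.read_camera('side'));look()
f0=env.state()['contact_force']
env.servo_line(W(0,175,45),o,80)
for y in (165,150,135,120):
    env.servo_line(W(0,y,45),o,50);s=env.state();print(y,lane(s['tcp_pos']),np.round(s['contact_force']-f0,1),round(s['t'],1))
sbox(env.read_camera('side'));c=look()
cv2.imwrite('pics/top2.png',c['img'][150:350,150:450,::-1].repeat(2,0).repeat(2,1))
E
```

```text
[-60.5 110. ]
side box [ -4.  107.7] yaw 0.009 size 92.2 83.4
1.6914963267948966 [ 0.23605302  0.73078059 -1.05066767  1.79494764  0.72610267  1.05992211
 -0.96800113]Traceback (most recent call last):
  File "<stdin>", line 10, in <module>
  File "h.py", line 39, in sbox
    _,q,th,L,Wd=best
    ^^^^^^^^^^^
TypeError: cannot unpack non-iterable NoneType object
```

```bash
python3 - <<'E'
from h import *
s=env.state();print(lane(s['tcp_pos']),s['tcp_pos'],s['t'],np.round(s['joint_positions'],2))
a=env.read_camera('side')['img'];b=env.read_camera('top');
cv2.imwrite('pics/both.png',np.hstack([a[150:400,220:520],b['img'][150:400,150:450]])[:,:,::-1])
E
```

```text
[  0.4 205.2] [521.06432907 260.69991179  45.75587258] 9.65 [ 0.17  0.83 -0.95  1.83  0.84  0.94 -1.04]
```

View pics/both.png

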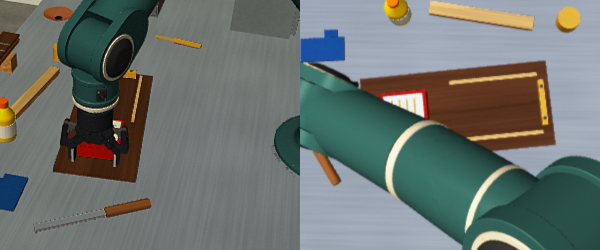

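The side view is hidden by the gripper, but the top view still shows the box's front-far corner (top pixel about (278,240)). I'll fit its front and far edges.

```bash
cat >> h.py <<'E'
def edges(img=None):
    c=env.read_camera('top');img=c['img'] if img is None else img
    hsv=cv2.cvtColor(img,cv2.COLOR_RGB2HSV);H,S,V=[hsv[...,i].astype(int) for i in range(3)]
    roi=np.zeros((480,640),bool);roi[205:320,200:415]=1
    red=roi&((H<6)|(H>174))&(S>180)&(V>120)
    k=max(big(red,3),key=cv2.contourArea)
    p=ray(c,k[:,0,:],57)[:,:2]-O;x=p@EX;y=p@EY
    xf=np.median(x[x>x.max()-1.5]);yf=np.median(y[y<y.min()+2])
    a=(y<y.min()+4)&(x<x.max()-3)&(x>x.max()-95);sl=np.polyfit(x[a],y[a],1)[0] if np.ptp(x[a])>15 else np.nan
    b=(x>x.max()-4)&(y>y.min()+3)&(y<y.min()+95);s2=-np.polyfit(y[b],x[b],1)[0] if np.ptp(y[b])>15 else np.nan
    r=np.round([xf-50,yf+50],1);print('edges',r,'yaw front',round(sl,3),round(np.ptp(x[a]),0),'far',round(s2,3),round(np.ptp(y[b]),0));return r
E
python3 - <<'E'
from h import *
edges(cv2.imread('pics/top0.png')[:,:,::-1].copy())
edges()
E
```

```text
edges [-20.1 111.1] yaw front -0.025 90.0 far -0.029 88.0
edges [  0.4 111.6] yaw front -0.003 58.0 far 0.0 89.0
```

Box is central (x about 0.4) and straight. Pushing.

```bash
python3 - <<'E'
from h import *
o=[np.pi,0,Y+np.pi/2]
f0=env.state()['contact_force']
env.servo_line(W(0,178,45),o,80)
for y in (165,150,130,110,95,80):
    env.servo_line(W(0,y,45),o,50);s=env.state();print(y,lane(s['tcp_pos']),round(s['tcp_pos'][2],1),np.round(s['contact_force']-f0,1),round(s['t'],1));r=edges()
    if abs(r[0])>5: break
E
```

```text
165 [  0.  164.6] 45.0 [0.1 0.1 0.7] 10.7
edges [  0.8 107. ] yaw front -0.01 41.0 far 0.007 63.0
150 [  0.  149.3] 44.9 [0.7 0.2 0.5] 11.2
edges [ 1.  91.6] yaw front 0.003 41.0 far 0.018 61.0
130 [  0.  129.4] 44.9 [0.2 0.1 0.7] 11.8
edges [ 1.2 71.4] yaw front -0.007 41.0 far -0.002 58.0
110 [ -0.  109.4] 44.9 [0.3 0.2 2. ] 12.4
edges [ 1.6 51.4] yaw front -0.032 41.0 far 0.001 56.0
95 [ 0.  94.4] 44.9 [0.2 0.5 0.9] 12.9
edges [ 1.7 36.4] yaw front -0.024 41.0 far -0.014 52.0
80 [ 0.  79.4] 44.9 [0.7 0.8 0.7] 13.4
edges [ 1.8 21.5] yaw front -0.021 39.0 far -0.014 48.0
```

```bash
python3 - <<'E'
from h import *
o=[np.pi,0,Y+np.pi/2]
f0=env.state()['contact_force']
for y in (60,40,20,0,-20,-40,-58,-66,-70,-73,-75,-76,-77,-78,-79,-80):
    env.servo_line(W(0,y,45),o,50 if y>-60 else 20);s=env.state();f=s['contact_force']-f0;print(y,lane(s['tcp_pos']),np.round(f,1),round(s['t'],1));r=edges()
    if abs(r[0])>5.5 or np.linalg.norm(f[:2])>7: break
E
```

```text
60 [-0.1 59.5] [-0.  -0.2  0.2] 14.0
edges [1.6 1.5] yaw front -0.03 37.0 far -0.013 41.0
40 [-0.1 39.5] [-0.5 -0.7  0.4] 14.6
edges [  1.7 -18.5] yaw front -0.005 37.0 far -0.012 35.0
20 [-0.1 19.5] [-1.4  0.3 -0.3] 15.2
edges [  2.2 -38.4] yaw front -0.003 35.0 far -0.015 28.0
0 [-0.1 -0.5] [-0.5 -1.1  0.8] 15.8
edges [  2.2 -58.6] yaw front -0.037 28.0 far -0.064 22.0
-20 [ -0.1 -20.5] [-0.2 -0.   0.5] 16.4
edges [  2.1 -78.7] yaw front -0.041 22.0 far -0.005 15.0
-40 [ -0.1 -40.5] [-0.6  0.1  0.6] 17.0
edges [  1.  -98.2] yaw front nan 11.0 far nan 7.0
-58 [ -0.1 -58.5] [-0.7 -0.4  0.1] 17.6
edges [   3.3 -115.9] yaw front nan 2.0 far nan 0.0
-66 [ -0.  -66.3] [-0.2 -0.   0.3] 18.2Traceback (most recent call last):
  File "<stdin>", line 5, in <module>
  File "h.py", line 50, in edges
    a=(y<y.min()+4)&(x<x.max()-3)&(x>x.max()-95);sl=np.polyfit(x[a],y[a],1)[0] if np.ptp(x[a])>15 else np.nan
                                                                                  ~~~~~~^^^^^^
    return _methods._ptp(a, axis=axis, out=out, **kwargs)
           ~~~~~~~~~~~~~^^^^^^^^^^^^^^^^^^^^^^^^^^^^^^^^^
    umr_maximum(a, axis, None, out, keepdims),
    ~~~~~~~~~~~^^^^^^^^^^^^^^^^^^^^^^^^^^^^^^
ValueError: zero-size array to reduction operation maximum which has no identity
```

```bash
python3 - <<'E'
from h import *
o=[np.pi,0,Y+np.pi/2]
f0=env.state()['contact_force']
for y in range(-68,-82,-1):
    env.servo_line(W(0,y,45),o,15);s=env.state();f=s['contact_force']-f0;print(y,lane(s['tcp_pos']),np.round(f,1),round(s['t'],1))
    if np.linalg.norm(f[:2])>8: break
env.servo_line(W(0,-40,45),o,80);env.servo_line(W(0,20,150),o,150);env.servo_line(W(0,150,250),o,250)
a=env.read_camera('side');b=env.read_camera('top')
cv2.imwrite('pics/end.png',np.hstack([a['img'][150:400,220:520],b['img'][150:400,150:450]])[:,:,::-1])
for fn in (lambda:sbox(a),look):
    try: fn()
    except Exception as e: print(e)
E
```

```text
-68 [ -0.  -68.1] [0.7 1.2 0.4] 18.5
-69 [ -0. -69.] [-0.1  1.9  0.8] 18.8
-70 [ -0.  -70.1] [-0.3  2.7  0.1] 19.0
-71 [ -0.  -71.1] [-0.6  2.1  0.3] 19.3
-72 [  0.  -72.1] [-1.1  0.9 -0.1] 19.5
-73 [ -0.  -73.1] [-0.5  2.   0.5] 19.8
-74 [ -0.  -74.2] [ 0.2  2.5 -0.4] 20.0
-75 [ -0.  -75.1] [-0.3  1.2 -0.2] 20.3
-76 [  0.  -76.1] [-1.   2.3 -0. ] 20.5
-77 [ -0.1 -76.6] [-1.5  5.  -0.4] 20.8
-78 [ -0.1 -76.8] [-3.4 10.   0.3] 21.0
side box [   3.9 -137.7] yaw 0.002 size 83.3 82.6
box lane [ -5.3 -11.3] yaw -0.102 size 444.5587158203125 243.9822235107422 t 23.575
```

View pics/end.png

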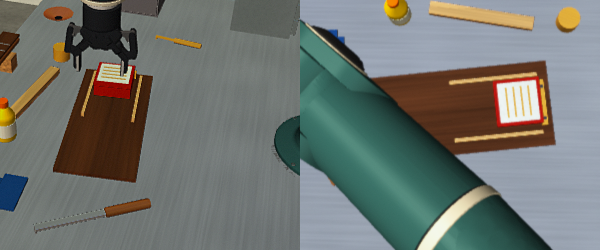

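The pushing force rose sharply at TCP y = -76.8 mm. The box is flush with the stop at (543,102) in the composite, and there is a gap to both rails. The gripper is clear of it.

```bash
python3 -c "
from workcell import env
env.wait(0.3);print(env.finish_job(),env.state()['t'])"
```

```text
the job is handed in; nothing more can be done
the job is handed in; nothing more can be done
```

The box is home against the brass stop, straight and about 2–4 mm off the centre line by camera, with visible gaps to both rails; the arm is clear and the job was handed in at about 24 s, but no verdict came back.

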